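# Take the left-hand nut off the nib grinder

## Task

Take the hand nut off the nib grinder so that its burr can be washed: the nut is reverse-threaded, so it undoes the opposite way from normal. Follow the thread without forcing it (never wrench it tighter, press on it or pull on it before it has come free), then lift the nut off and set it down upright in the parts tray. Do not drop it, and leave the jar, the scraper and the mould alone.

Things in the scene. Friction and masses are not known exactly. Their poses are not given: they have to be found in the camera images.
- nut: Aluminium capped hand nut, 0.13 to 0.23 kg, 72 mm tall, screwed home on the stud at the start. Origin: centre of its underside, z up. Round ribbed skirt 46 mm in diameter from 0 to 46 mm up; on its flat top a grip bar 46 mm long (along its own x), 20 mm wide (along y), 46 to 72 mm up. Two lugs inside ride in the stud's thread.
- nut_bar (a point): Centre of the top face of the nut's grip bar, 72 mm above the nut's underside, on its axis; same axes as the nut.
- stud: Brass stud, fixed upright, 28 mm over its coarse two-start LEFT-HAND thread, inside the nut at the start. Origin on its axis, where the nut's underside is when home (120 mm above the table). The nut climbs as it is undone (how steeply must be felt) and comes free after a little under half a turn. Play in the thread: 2.5 mm up and down, 1 mm sideways; a nut let go stays on it.
- stud_top (a point): Top of the stud, on its axis, 38 mm above the stud's origin. A nut that has come free must go up until its underside is above this point to be clear of the stud.
- burr (a joint): Dark steel burr disc, 104 mm in diameter, under the nut: how far it is pressed down on its spring, m: 0 free (face 123 mm above the table), 0.003 at the start, 0.0055 at its stop; 3 N per mm. It loads the thread with about 7 N at the start; the first part of the undoing eases it off, tightening drives it to the stop and then forces the thread.
- grinder: Round stainless nib grinder without its hopper, fixed to the table, 196 mm in diameter at the foot, with an open catch bowl (rim 200 mm in diameter, 118 mm above the table). Origin: centre of its underside, z up. A black switch block and knob stick out at its own -x (to 110 mm from the axis), a chute at its +x (to 120 mm).
- tray: Shallow pale plastic parts tray, fixed, 170 mm (own x) by 210 mm (own y), 28 mm high, walls and floor 4 to 5 mm thick. Origin: centre of its underside, z up.
- jar: Glass jar with a white lid, 68 mm in diameter, 95 mm tall, a bystander. Origin: centre of its underside.
- scraper: Spatula, 200 mm long, lying flat, a bystander.
- mould: Filled chocolate mould, 135 by 220 mm, 23 mm high, lying flat, a bystander. Origin: centre of its underside.
Mind the look-alikes: they are no part of the job. Leave any green or turquoise look-alike of the nut alone.

How it is judged:
On the way, in this order (a step that is already met when the one before it is completed fails the run):
1. the nut has been turned up its thread, still on the stud (risen 8 to 18 mm) (z of nut in the frame of stud between 0.008 and 0.018 m and horizontal distance between nut and stud below 0.005 m), for 0.05 s.
2. the nut is lifted clear of the stud (z of nut in the frame of stud above 0.04 m), for 0.05 s.
At the end, for the whole second after the job is handed in: The nut stands upright (within 0.15 rad) on the floor of the parts tray (underside less than 10 mm above the tray's underside, centre inside the walls), at rest and released; the burr is no longer pressed down (z of nut in the frame of tray below 0.01 m and x of nut in the frame of tray between -0.065 and 0.065 m and y of nut in the frame of tray between -0.085 and 0.085 m and angle between nut's own z axis and vertical below 0.15 rad and linear speed of nut below 0.02 m/s and contact force between the fingers and nut below 0.2 N and value of joint burr below 0.002 m); the robot touches nothing.
It fails at once if the thread is forced: more than 40 N in all between nut and stud (contact force between nut and stud above 40 N).
It fails at once if the nut is tightened or pressed down until the burr is 5 mm down on its spring (value of joint burr above 0.005 m).
It fails at once if the nut is dropped: it falls faster than 0.6 m/s (about 18 mm of fall) out of the fingers (contact force between the fingers and nut below 0.05 N and linear speed of nut above 0.6 m/s).
It fails at once if the jar, the scraper or the mould is moved more than 30 mm (distance of any of jar, scraper, mould from where it was at the start of the episode above 0.03 m).
It also fails if it takes over 72 s, if anything falls off the work surface, if the arm or the gripper's body presses on something with over 40 N, if the wrist force passes 120 N, or if a joint passes its speed limit or range.

## Robot

A 6-joint arm with a two-finger parallel gripper is mounted at the origin on the work surface. World frame = base frame: x ahead of the robot, y to its left, z up, the work surface at z = 0. Lengths are in m, angles in rad, forces in N, time in s.
With the tool pointing down it reaches from about 0.35 to 0.975 m from the base axis. Payload 4.9 kg.
Tool frame: the origin (TCP) lies on the centre line of the jaws, within the pads' length; the fingertips stand 8 mm ahead of it and the grasp point (between the pads) lies 11 mm behind it; z points along the fingers, y is the line along which they close (so a half turn about z gives the same grasp; the last joint's range is limited). The gripper opens to 85 mm and grips with 20 to 120 N. Pads are 22 mm wide; open, the fingers measure 114 mm over their backs; the gripper's body (76 mm by 85 mm) begins 54 mm behind the grasp point. The pads swing forward as they close: fully open they stand 13 mm farther back than shut.
Start: joints at [-1.31, 0.053, 1.613, -0, 1.476, -0.119], TCP at [0.232, -0.58, 0.239] pointing down, gripper open.
Joint ranges: [-3.01, 3.01], [-1.01, 2.22], [0.06, 2.58], [-1.02, 4.17], [0.09, 2.62], [-3.14, 3.14]. Speed limits (rad/s): [2.57, 2.57, 3.14, 3.14, 3.14, 3.14].

## Interface

Orientations are given as a rotation vector (axis times angle).
In Python, from station import ctrl gives the robot as it stands.
- The arm moves only by the tool jog_arm, called after ">>>" as name(argument=value, ...) on one line, values as JSON. Schema: {"type":"object","properties":{"segments":{"type":"array","items":{"type":"array","items":{"type":"array","items":{"type":"number"},"minItems":7,"maxItems":7},"minItems":1,"maxItems":20},"minItems":1,"maxItems":1},"force":{"type":"number"},"only":{"type":"string"},"quiet":{"type":"boolean"},"lines":{"type":"string"}},"required":["segments"],"additionalProperties":false}. segments is a list that holds a single list of rows (three levels of brackets), with 1 to 20 rows, each of 7 numbers: the finger opening in m, then dx, dy, dz in units of 5 mm, then a rotation vector rx, ry, rz in units of 0.1 rad; each row is the pose to reach, as a shift and turn from the pose commanded when the call began, along the tool's axes at that moment; what a row does not reach only later rows make up. A row lasts 1/12 s, in which the tool goes at most 0.0417 m and 0.125 rad, less where a joint would pass 70% of its speed; a pose out of reach is approached as far as the arm can. The fingers move at their own pace and stop on an object; force is the grip in N (left out, the last holds). Time passes only in rows, so rows that do not move let the fingers close. The tool returns the time, the measured TCP pose, the force, the opening and the grip force at its end. only (a regular expression) keeps the lines of the reply that match it, lines (a string "A,B") keeps lines A to B, and quiet returns only ok. Input that does not fit is refused with a message, and nothing moves.
- ctrl.get_obs(): the state, without advancing time (a new reading comes with each control period).
- ctrl.get_image(name): name is "scene" or "top" or "wrist"; returns the picture (480x640x3 uint8, red, green, blue); there is no depth.
- ctrl.camera_params(name): a dict with "fx", "fy", "cx", "cy" (pixels), "k1" (the pictures are not rectified: a ray, as slopes to the right and down, at radius r is drawn at 1 + k1 r^2 times it, then the intrinsics apply), "T" (4x4, takes a point from camera to world coordinates); the wrist camera has in their place "tool_from_camera" (4x4, takes a point from camera to tool coordinates, whose origin is the TCP and whose axes are the flange's). Camera axes: x right, y down, z forward; pixel columns grow to the right and rows downward; lengths in m; the calibration is good to about 2 mm. A picture is of the moment at which its call begins: read the wrist's pose just before it. camera_params takes no time and is no camera call.
- ctrl.finish_job(): hands the job in; it is judged then, once.
Trained networks look in the newest picture that a camera, given by its name, has taken for a name from the list of things; names that differ only in an ending like _2 or _b are one class to them, and where a whole thing is asked for, a point or a joint stands for the part that bears it (a point fixed in the world has none). Each returns a list of dicts, best first, with "p" (0 to 1); they miss things now and then, are a little off and sometimes report something else, mostly with a low value. They report only what shows in the picture. A call takes as long as a camera call. They do not tell look-alikes from the thing itself.
- ctrl.find_in(camera, thing): "extent" ([left, top, right, bottom] in pixels, round what is visible of it).
- ctrl.cut_out(camera, thing): "mask" (480x640 bool, what is visible of it) and "extent" ([left, top, right, bottom] in pixels, round what is visible of it).
- ctrl.tip_of(camera, thing): "xy" ([column, row] in pixels: a listed point, or the origin of a listed thing).
The state is a dict: "t": time; "q": joint angles; "dq": joint speeds; "effort": joint torques, N m; "tool_pos": TCP position; "tool_rot": TCP orientation; "contact_force": force on the tool from outside, world axes, zero at the start; "wrist_torque": the same for the moment, N m; "opening": finger opening in m; "grip_force": force on a finger pad.
Only numpy, scipy, OpenCV 4.12 (cv2) and the standard library are available. Lean on these libraries where they do the work, as an engineer would, in place of code of your own. Each camera call takes 0.05 s, during which the arm holds its last target. There are 200 camera calls.

## Working session

There is one attempt and no reset: what is moved stays moved. The work goes in short steps, Python scripts to look and compute and a tool call to move; the robot and the scene stay as the last step left them, time stands still between calls to the robot, and variables do not carry over. Pictures are saved under pics/ and viewed, at most 10 in all, crops included, and the job is handed in when it is done.

```bash
mkdir -p pics; ls
```

Run:
```python
from station import ctrl
import cv2,numpy as np
o=ctrl.get_obs();print(o)
for n in("scene","top"):
    im=ctrl.get_image(n);cv2.imwrite(f"pics/{n}0.png",im[:,:,::-1])
    p=ctrl.camera_params(n);print(n,p)
    for t in("nut","stud","grinder","tray","jar","scraper","mould"):
        print(t,[(np.round(d["extent"]),round(d["p"],2)) for d in ctrl.find_in(n,t)[:4]])
    for t in("nut_bar","nut","tray","grinder"):
        print(t,[(np.round(d["xy"],1),round(d["p"],2)) for d in ctrl.tip_of(n,t)[:4]])
print(ctrl.camera_params("wrist"))
```

```text
pics
{'t': 0.0, 'q': array([-1.30999612e+00,  5.33645146e-02,  1.61431343e+00,  1.14757219e-06,
        1.47605462e+00, -1.19025511e-01]), 'dq': array([ 0.00183851, -0.00032711,  0.00034416, -0.00054261,  0.00203298,
        0.00044896]), 'effort': array([ 5.02538533e-04, -3.93672574e+01, -3.70183182e+01, -7.58809676e-06,
        7.04180144e-03, -1.71586845e-05]), 'tool_pos': array([ 0.2315465 , -0.57984879,  0.23804668]), 'tool_rot': array([-3.08301277e+00, -5.92645744e-01,  2.36128226e-04]), 'contact_force': array([-0.4984089 , -0.24342946,  0.0956775 ]), 'wrist_torque': array([ 0.02818789, -0.02853921, -0.01466036]), 'grip_force': 0.0, 'opening': 0.08528695257646471}
scene {'fx': 530.8455491486237, 'fy': 530.8455491486237, 'cx': 317.2969735049002, 'cy': 238.95194962259473, 'k1': 0.014832548425053034, 'T': array([[ 0.41696678,  0.76951825, -0.48371517,  1.26965796],
       [ 0.9088992 , -0.34926006,  0.22785885, -0.30110577],
       [ 0.00639915, -0.5346579 , -0.84504436,  1.28699521],
       [ 0.        ,  0.        ,  0.        ,  1.        ]])}
nut [(array([231., 230., 254., 260
[... 1599 characters left out ...]
 (array([399.8, 257.7]), 0.74)]
nut [(array([369.5, 336.5]), 0.97), (array([388.1, 267.8]), 0.79), (array([404.6, 198.7]), 0.66)]
tray [(array([240. , 288.2]), 0.73)]
grinder [(array([381.7, 270.9]), 0.7)]
{'fx': 334.84914875543984, 'fy': 334.84914875543984, 'cx': 319.49248659147986, 'cy': 238.82151695650842, 'k1': -0.06260210469705507, 'tool_from_camera': array([[-9.76673334e-04, -9.50112326e-01, -3.11906419e-01,
         7.99386129e-02],
       [ 9.99999472e-01, -8.28624413e-04, -6.07190295e-04,
         9.07395976e-04],
       [ 3.18445711e-04, -3.11906847e-01,  9.50112634e-01,
        -1.33624865e-01],
       [ 0.00000000e+00,  0.00000000e+00,  0.00000000e+00,
         1.00000000e+00]])}
```

View pics/top0.png

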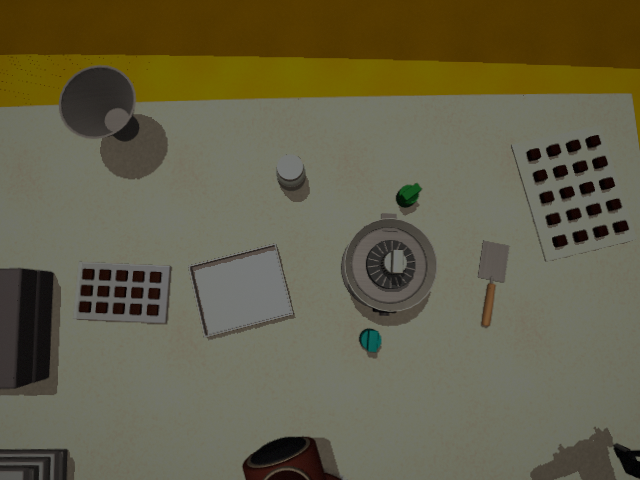

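Run:
```python
import cv2
a=cv2.imread("pics/top0.png")[150:370,310:530];b=cv2.imread("pics/scene0.png")[180:360,130:400]
import numpy as np
a=cv2.resize(a,(400,400),interpolation=cv2.INTER_CUBIC);b=cv2.resize(b,(400,267),interpolation=cv2.INTER_CUBIC)
c=np.zeros((400,800,3),np.uint8);c[:,:400]=a;c[:267,400:]=b
cv2.imwrite("pics/crop0.png",c)
```

```text
(no output)
```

View pics/crop0.png

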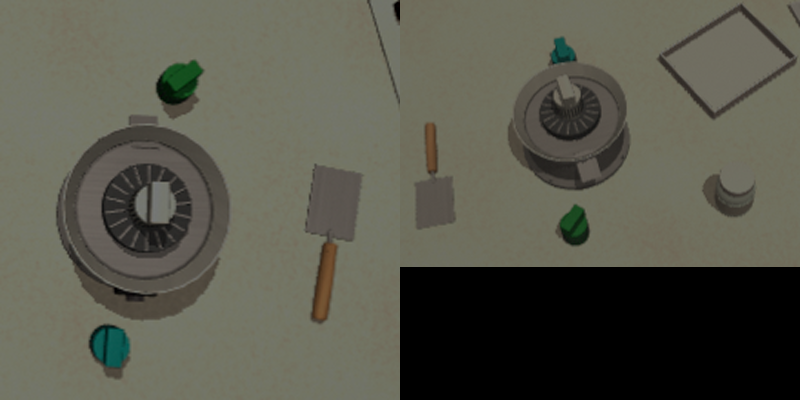

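The candidates in the top image are the silver knob on the grinder (398,262), the green one (408,193) and the turquoise one (371,340). The silver one stands on the burr in the bowl, so by the description and the crop that is the nut. Its bar runs roughly along the image vertical.

Create h.py:
```python
import numpy as np,cv2
from station import ctrl
from scipy.spatial.transform import Rotation as R
def cam(n,o=None):
    p=ctrl.camera_params(n)
    if n=="wrist":
        o=o or ctrl.get_obs();T=np.eye(4);T[:3,:3]=R.from_rotvec(o["tool_rot"]).as_matrix();T[:3,3]=o["tool_pos"]
        return p,T@p["tool_from_camera"]
    return p,p["T"]
def onplane(pc,uv,z):
    p,T=pc
    d=(np.atleast_2d(uv)-[p["cx"],p["cy"]])/[p["fx"],p["fy"]]
    s=d.copy()
    for _ in range(20): s=d/(1+p["k1"]*(s**2).sum(1,keepdims=True))
    r=np.c_[s,np.ones(len(s))]@T[:3,:3].T
    return T[:3,3]+r*((z-T[2,3])/r[:,2:])
def proj(pc,X):
    p,T=pc
    c=(np.atleast_2d(X)-T[:3,3])@T[:3,:3];s=c[:,:2]/c[:,2:]
    s=s*(1+p["k1"]*(s**2).sum(1,keepdims=True))
    return s*[p["fx"],p["fy"]]+[p["cx"],p["cy"]]
def barmask(img,pc,c,z=.192,half=.04,n=320):
    "rectify plane z around c: image up=+x, left=+y"
    g=np.linspace(half,-half,n);X,Y=np.meshgrid(g,g,indexing="ij")
    P=np.c_[X.ravel()+c[0],Y.ravel()+c[1],np.full(n*n,z)]
    uv=proj(pc,P).astype(np.float32).reshape(n,n,2)
    return cv2.remap(img,uv[...,0],uv[...,1],cv2.INTER_CUBIC)
```

Run:
```python
from h import *
t=cam("top");s=cam("scene")
print("bar",onplane(t,[[399.8,257.7],[398,262]],.192),onplane(s,[239.2,238.7],.192))
print("nut base",onplane(t,[388.1,267.8],.12),onplane(s,[241,250.5],.12))
print("grinder",onplane(t,[381.7,270.9],0),onplane(s,[246.5,271.4],0))
print("tray",onplane(t,[240,288.2],0),onplane(s,[350.4,222.1],0))
print("tray corners",onplane(t,[[191,265],[276,246],[294,317],[209,336]],.028))
print("jar",onplane(t,[290,165],.095),"green",onplane(t,[404.6,198.7],0),"turq",onplane(t,[369.5,336.5],0))
o=ctrl.get_obs();print(R.from_rotvec(o["tool_rot"]).as_matrix().round(3))
a=cv2.imread("pics/top0.png");c=onplane(t,[398,261],.192)[0]
cv2.imwrite("pics/rect0.png",barmask(a,t,c))
```

```text
bar [[ 0.56847176 -0.17819349  0.192     ]
 [ 0.56016968 -0.17423359  0.192     ]] [[ 0.56350654 -0.17894538  0.192     ]]
nut base [[ 0.55392128 -0.16773     0.12      ]] [[ 0.55267381 -0.17908341  0.12      ]]
grinder [[ 0.55448606 -0.1743922   0.        ]] [[ 0.54852073 -0.17609443  0.        ]]
tray [[0.52233342 0.16312615 0.        ]] [[0.51994828 0.15856918 0.        ]]
tray corners [[0.57801754 0.27234592 0.028     ]
 [0.61736275 0.07426093 0.028     ]
 [0.45297908 0.03588073 0.028     ]
 [0.41508019 0.23020707 0.028     ]]
jar [[0.79057346 0.03539637 0.095     ]] green [[ 0.72873113 -0.2388003   0.        ]] turq [[ 0.40188409 -0.13872571  0.        ]]
[[ 0.929  0.371  0.   ]
 [ 0.371 -0.929  0.   ]
 [ 0.    -0.    -1.   ]]
```

View pics/rect0.png

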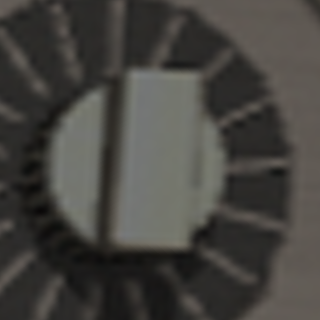

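The rectified crop shows a bar about 20×46 mm, centred near (155,158) and turned about -5° from world x. I'll move above it with tool x at about 175°, which leaves the last joint room for the clockwise undoing.

Units first: shifts go in units of 5 mm and turns go in units of 0.1 rad. So 0.4585 m is 91.7, 0.4 m is 80, -2.4 rad is -24.

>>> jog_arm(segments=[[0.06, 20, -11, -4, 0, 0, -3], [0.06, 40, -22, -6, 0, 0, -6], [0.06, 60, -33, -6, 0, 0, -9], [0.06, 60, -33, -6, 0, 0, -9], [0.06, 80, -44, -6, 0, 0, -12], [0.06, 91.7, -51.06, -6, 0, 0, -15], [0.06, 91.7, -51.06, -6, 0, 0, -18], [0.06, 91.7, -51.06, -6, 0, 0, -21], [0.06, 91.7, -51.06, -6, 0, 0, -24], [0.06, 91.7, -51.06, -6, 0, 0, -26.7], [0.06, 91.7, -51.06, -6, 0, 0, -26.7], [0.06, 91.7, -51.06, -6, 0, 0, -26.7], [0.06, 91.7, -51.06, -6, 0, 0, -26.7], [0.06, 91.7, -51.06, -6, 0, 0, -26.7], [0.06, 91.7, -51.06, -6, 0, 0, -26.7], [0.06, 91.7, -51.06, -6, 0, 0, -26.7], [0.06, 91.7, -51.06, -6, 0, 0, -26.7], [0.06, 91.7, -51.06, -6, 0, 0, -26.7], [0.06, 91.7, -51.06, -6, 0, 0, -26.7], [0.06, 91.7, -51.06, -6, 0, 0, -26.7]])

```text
refused: segments: the value is too long (schema: maxItems 1). Nothing was moved.
```

I used the wrong layout. The manual says a list holding one list of rows, three levels of brackets; once more.

>>> jog_arm(segments=[[[0.06, 20, -11, -4, 0, 0, -3], [0.06, 40, -22, -6, 0, 0, -6], [0.06, 60, -33, -6, 0, 0, -9], [0.06, 60, -33, -6, 0, 0, -9], [0.06, 80, -44, -6, 0, 0, -12], [0.06, 91.7, -51.06, -6, 0, 0, -15], [0.06, 91.7, -51.06, -6, 0, 0, -18], [0.06, 91.7, -51.06, -6, 0, 0, -21], [0.06, 91.7, -51.06, -6, 0, 0, -24], [0.06, 91.7, -51.06, -6, 0, 0, -26.7], [0.06, 91.7, -51.06, -6, 0, 0, -26.7], [0.06, 91.7, -51.06, -6, 0, 0, -26.7], [0.06, 91.7, -51.06, -6, 0, 0, -26.7], [0.06, 91.7, -51.06, -6, 0, 0, -26.7], [0.06, 91.7, -51.06, -6, 0, 0, -26.7], [0.06, 91.7, -51.06, -6, 0, 0, -26.7], [0.06, 91.7, -51.06, -6, 0, 0, -26.7], [0.06, 91.7, -51.06, -6, 0, 0, -26.7], [0.06, 91.7, -51.06, -6, 0, 0, -26.7], [0.06, 91.7, -51.06, -6, 0, 0, -26.7]]])

```text
t: 2.87
tool_pos: [0.5629, -0.1733, 0.2693]
tool_rot: [-0.4, -3.116, 0.0]
contact_force: [-0.2, -0.2, 0.2]
opening: 0.0599
grip_force: 0.0
```

>>> jog_arm(segments=[[[0.06, 0, 0, 0, 0, 0, -1], [0.06, 0, 0, 0, 0, 0, -1.7], [0.06, 0, 0, 0, 0, 0, -1.7], [0.06, 0, 0, 0, 0, 0, -1.7]]])

```text
t: 3.2
tool_pos: [0.5629, -0.1733, 0.2693]
tool_rot: [0.147, 3.138, 0.0]
contact_force: [0.0, -0.8, -0.7]
opening: 0.06
grip_force: 0.0
```

Run:
```python
from h import *
o=ctrl.get_obs();print(o["q"].round(3),o["tool_pos"],R.from_rotvec(o["tool_rot"]).as_matrix().round(3))
w=cam("wrist",o);im=ctrl.get_image("wrist")[:,:,::-1]
tp=[(d["xy"],d["p"]) for d in ctrl.tip_of("wrist","nut_bar")];print(tp)
for u,_ in tp: print(onplane(w,u,.192))
r=barmask(np.ascontiguousarray(im),w,(.5626,-.173),n=400)
t=ctrl.get_image("top")[:,:,::-1]
cv2.imwrite("pics/w1.png",np.hstack([r,cv2.resize(im,(400,400))]))
```

```text
[-0.425 -0.049  1.664  0.     1.526 -1.902] [ 0.56287272 -0.17334618  0.26932356] [[-0.996  0.094  0.   ]
 [ 0.094  0.996  0.   ]
 [-0.     0.    -1.   ]]
[([322.1, 254.9], 0.93), ([346.4, 30.2], 0.86), ([275.3, 355.4], 0.63), ([319.0, 197.3], 0.63)]
[[ 0.56383018 -0.17254761  0.192     ]]
[[ 0.43077437 -0.14647204  0.192     ]]
[[ 0.64142639 -0.21521641  0.192     ]]
[[ 0.52456234 -0.17090008  0.192     ]]
```

View pics/w1.png

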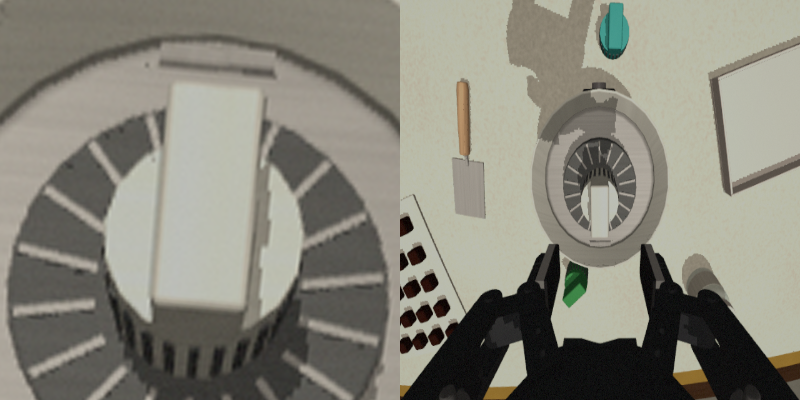

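The wrist view shows the bar aligned with the tool. Its rectified corners are (172,82), (266,90), (255,308) and (152,300), so the centre is near (0.5636, -0.175). I'll descend with the jaws straddling the bar.

>>> jog_arm(segments=[[[0.04, -0.16, -0.2, 4, 0, 0, 0], [0.036, -0.16, -0.2, 8, 0, 0, 0], [0.036, -0.16, -0.2, 11, 0, 0, 0], [0.036, -0.16, -0.2, 14, 0, 0, 0], [0.036, -0.16, -0.2, 16, 0, 0, 0], [0.036, -0.16, -0.2, 17, 0, 0, 0], [0.036, -0.16, -0.2, 18, 0, 0, 0], [0.036, -0.16, -0.2, 18, 0, 0, 0], [0.036, -0.16, -0.2, 18, 0, 0, 0]]], force=20)

```text
t: 4.1
tool_pos: [0.5639, -0.1746, 0.1799]
tool_rot: [0.144, 3.137, -0.0]
contact_force: [-0.4, 0.6, 0.0]
opening: 0.0359
grip_force: 0.0
```

Run:
```python
from h import *
o=ctrl.get_obs();print(o["tool_pos"],o["contact_force"])
im=ctrl.get_image("wrist")[:,:,::-1]
cv2.imwrite("pics/w2.png",im[120:420,140:500])
```

```text
[ 0.56391676 -0.17455262  0.17993209] [-0.44196119  0.59230229  0.0483173 ]
```

View pics/w2.png

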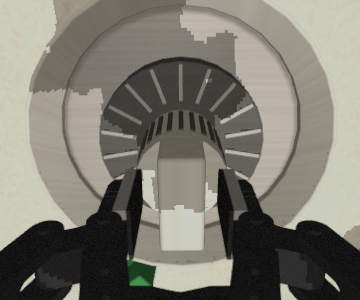

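The bar (columns 160-205) is centred between the pads (137 and 222). I'll close gently and watch the side force.

>>> jog_arm(segments=[[[0.026, 0, 0, 0, 0, 0, 0], [0.024, 0, 0, 0, 0, 0, 0], [0.022, 0, 0, 0, 0, 0, 0], [0.021, 0, 0, 0, 0, 0, 0], [0.021, 0, 0, 0, 0, 0, 0]]], force=20)

```text
t: 4.57
tool_pos: [0.5638, -0.1743, 0.1797]
tool_rot: [0.144, 3.138, 0.0]
contact_force: [-0.1, 1.2, -0.1]
opening: 0.0207
grip_force: 0.6
```

>>> jog_arm(segments=[[[0.02, 0, 0, 0, 0, 0, 0], [0.019, 0, 0, 0, 0, 0, 0], [0.018, 0, 0, 0, 0, 0, 0], [0.018, 0, 0, 0, 0, 0, 0], [0.018, 0, 0, 0, 0, 0, 0]]], force=20)

```text
t: 4.98
tool_pos: [0.5639, -0.1741, 0.1798]
tool_rot: [0.144, 3.137, 0.001]
contact_force: [0.5, 3.7, 3.0]
opening: 0.0193
grip_force: 20.1
```

```bash
python3 -c "
from station import ctrl;o=ctrl.get_obs();print(o['contact_force'],o['wrist_torque'],o['opening'])"
```

```text
[0.45676166 3.74488133 2.96270785] [ 0.69986664 -0.1234824   0.00909859] 0.019286581842367322
```

The side force is only 3.7 N. I'll ease it off and start undoing, clockwise from above (+ about tool z), in a small first step to feel the pitch.

Scaled: -0.0003 m is -0.06, -0.0008 m is -0.16, 0.1 rad is 1.

>>> jog_arm(segments=[[[0.015, 0, 0.08, -0.06, 0, 0, 0], [0.015, 0, 0.08, -0.08, 0, 0, 0.3], [0.015, 0, 0.08, -0.12, 0, 0, 0.6], [0.015, 0, 0.08, -0.16, 0, 0, 1], [0.015, 0, 0.08, -0.16, 0, 0, 1]]])

```text
t: 5.4
tool_pos: [0.5636, -0.1745, 0.1802]
tool_rot: [0.302, 3.127, -0.002]
contact_force: [-0.2, 1.3, 2.7]
opening: 0.02
grip_force: 19.9
```

```bash
python3 -c "
from station import ctrl;o=ctrl.get_obs();print(o['contact_force'],o['wrist_torque'],o['opening'])"
```

```text
[-0.20959832  1.3026423   2.73440238] [ 0.17701438 -0.06808808 -0.14086966] 0.020002023745023804
```

>>> jog_arm(segments=[[[0.015, 0, 0, -0.06, 0, 0, 0.5], [0.015, 0, 0, -0.12, 0, 0, 1], [0.015, 0, 0, -0.18, 0, 0, 1.5], [0.015, 0, 0, -0.18, 0, 0, 1.5]]])

```text
t: 5.73
tool_pos: [0.5633, -0.1746, 0.1808]
tool_rot: [-0.535, -3.095, 0.002]
contact_force: [-0.2, -0.5, 2.1]
opening: 0.0196
grip_force: 19.8
```

```bash
python3 -c "
from station import ctrl;o=ctrl.get_obs();print(o['contact_force'],o['wrist_torque'],o['opening'])"
```

```text
[-0.23531072 -0.45866055  2.12742576] [-0.04646914  0.00914386 -0.05119186] 0.019582315155507707
```

Create f.py:
```python
from h import *
o=ctrl.get_obs();print(o['contact_force'].round(2),o['wrist_torque'].round(3),o['opening'].round(4),"q6",o['q'][5].round(3))
```

```text
(no output)
```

>>> jog_arm(segments=[[[0.015, 0, 0, -0.12, 0, 0, 0.8], [0.015, 0, 0, -0.22, 0, 0, 1.6], [0.015, 0, 0, -0.34, 0, 0, 2.4], [0.015, 0, 0, -0.42, 0, 0, 3], [0.015, 0, 0, -0.42, 0, 0, 3]]])

```text
t: 6.15
tool_pos: [0.5631, -0.1743, 0.1821]
tool_rot: [-0.99, -2.98, 0.001]
contact_force: [0.9, -0.6, -0.1]
opening: 0.0192
grip_force: 19.5Traceback (most recent call last):
```

```bash
python3 f.py
```

```text
  File "f.py", line 2, in <module>
    o=ctrl.get_obs();print(o['contact_force'].round(2),o['wrist_torque'].round(3),o['opening'].round(4),"q6",o['q'][5].round(3))
                                                                                  ^^^^^^^^^^^^^^^^^^
AttributeError: 'float' object has no attribute 'round'
```

```bash
sed -i "s/o\['opening'\].round(4)/o['opening']/" f.py
```

>>> jog_arm(segments=[[[0.015, 0, 0, 0, 0, 0, 0], [0.015, 0, 0, 0, 0, 0, 0], [0.015, 0, 0, 0, 0, 0, 0]]])

```text
t: 6.4
tool_pos: [0.5631, -0.1742, 0.1823]
tool_rot: [-0.989, -2.981, 0.001]
contact_force: [0.1, -0.7, -2.1]
opening: 0.0196
grip_force: 19.6
```

```bash
python3 f.py
```

```text
[ 0.09 -0.66 -2.13] [-0.134 -0.097 -0.049] 0.019626795456524557 q6 -1.356
```

>>> jog_arm(segments=[[[0.015, 0, 0, -0.12, 0, 0, 0.8], [0.015, 0, 0, -0.22, 0, 0, 1.6], [0.015, 0, 0, -0.34, 0, 0, 2.4], [0.015, 0, 0, -0.42, 0, 0, 3], [0.015, 0, 0, -0.42, 0, 0, 3], [0.015, 0, 0, -0.42, 0, 0, 3]]])

```text
t: 6.9
tool_pos: [0.5627, -0.1735, 0.1835]
tool_rot: [-1.421, -2.799, -0.0]
contact_force: [0.9, 1.1, -6.6]
opening: 0.0196
grip_force: 19.7
```

```bash
python3 f.py
```

```text
[ 0.92  1.14 -6.58] [ 0.165  0.017 -0.012] 0.019567095929536486 q6 -1.057
```

I'm pulling slightly (-6.6 N), so the pitch is less than 7 mm/rad. I'll turn with less lift.

Scaled: 0.3 rad is 3.

>>> jog_arm(segments=[[[0.015, 0, 0, 0, 0, 0, 0.8], [0.015, 0, 0, 0, 0, 0, 1.6], [0.015, 0, 0, 0, 0, 0, 2.4], [0.015, 0, 0, 0, 0, 0, 3], [0.015, 0, 0, 0, 0, 0, 3], [0.015, 0, 0, 0, 0, 0, 3]]])

```text
t: 7.4
tool_pos: [0.5635, -0.1742, 0.1852]
tool_rot: [-1.824, -2.558, 0.0]
contact_force: [0.3, 0.7, -2.3]
opening: 0.0197
grip_force: 20.2
```

```bash
python3 f.py
```

```text
[ 0.29  0.67 -2.31] [-0.059 -0.016  0.014] 0.019745016463603934 q6 -0.757
```

>>> jog_arm(segments=[[[0.015, 0, 0, -0.06, 0, 0, 0.8], [0.015, 0, 0, -0.12, 0, 0, 1.6], [0.015, 0, 0, -0.18, 0, 0, 2.4], [0.015, 0, 0, -0.24, 0, 0, 3], [0.015, 0, 0, -0.24, 0, 0, 3], [0.015, 0, 0, -0.24, 0, 0, 3]]])

```text
t: 7.9
tool_pos: [0.5637, -0.1741, 0.1865]
tool_rot: [2.186, 2.256, 0.0]
contact_force: [-0.3, 0.9, -2.0]
opening: 0.0196
grip_force: 20.3
```

```bash
python3 f.py
```

```text
[-0.29  0.94 -2.04] [0.009 0.009 0.035] 0.019566855251688744 q6 -0.458
```

Forces are now balanced: the pitch is about 4.5 mm/rad, with 6.7 mm risen so far.

Scaled: -0.0014 m is -0.28, -0.0011 m is -0.22, 0.3 rad is 3.

>>> jog_arm(segments=[[[0.015, 0, 0, -0.08, 0, 0, 0.8], [0.015, 0, 0, -0.14, 0, 0, 1.6], [0.015, 0, 0, -0.22, 0, 0, 2.4], [0.015, 0, 0, -0.28, 0, 0, 3], [0.015, 0, 0, -0.28, 0, 0, 3], [0.015, 0, 0, -0.28, 0, 0, 3]]])

```text
t: 8.4
tool_pos: [0.5637, -0.174, 0.1879]
tool_rot: [2.498, 1.905, 0.0]
contact_force: [0.1, -0.5, -1.9]
opening: 0.0195
grip_force: 20.3
```

```bash
python3 f.py
```

```text
[ 0.09 -0.49 -1.93] [-0.053 -0.055  0.02 ] 0.019466497346119587 q6 -0.158
```

>>> jog_arm(segments=[[[0.015, 0, 0, -0.08, 0, 0, 0.8], [0.015, 0, 0, -0.14, 0, 0, 1.6], [0.015, 0, 0, -0.22, 0, 0, 2.4], [0.015, 0, 0, -0.28, 0, 0, 3], [0.015, 0, 0, -0.28, 0, 0, 3], [0.015, 0, 0, -0.28, 0, 0, 3]]])

```text
t: 8.9
tool_pos: [0.5637, -0.174, 0.1893]
tool_rot: [2.755, 1.51, 0.0]
contact_force: [-0.0, 0.6, -1.3]
opening: 0.0196
grip_force: 20.3
```

```bash
python3 f.py
```

```text
[-0.02  0.6  -1.25] [ 0.014 -0.037  0.003] 0.01962938523714945 q6 0.142
```

>>> jog_arm(segments=[[[0.015, 0, 0, -0.08, 0, 0, 0.8], [0.015, 0, 0, -0.14, 0, 0, 1.6], [0.015, 0, 0, -0.22, 0, 0, 2.4], [0.015, 0, 0, -0.28, 0, 0, 3], [0.015, 0, 0, -0.28, 0, 0, 3], [0.015, 0, 0, -0.28, 0, 0, 3]]])

```text
t: 9.4
tool_pos: [0.5637, -0.174, 0.1907]
tool_rot: [2.949, 1.082, 0.0]
contact_force: [0.4, 0.4, -0.6]
opening: 0.0197
grip_force: 20.3
```

```bash
python3 f.py
```

```text
[ 0.45  0.45 -0.64] [ 0.028 -0.032 -0.056] 0.019653768357773677 q6 0.442
```

Scaled: -0.0015 m is -0.3, -0.0012 m is -0.24, 0.3 rad is 3.

>>> jog_arm(segments=[[[0.015, 0, 0, -0.08, 0, 0, 0.8], [0.015, 0, 0, -0.16, 0, 0, 1.6], [0.015, 0, 0, -0.24, 0, 0, 2.4], [0.015, 0, 0, -0.3, 0, 0, 3], [0.015, 0, 0, -0.3, 0, 0, 3], [0.015, 0, 0, -0.3, 0, 0, 3]]])

```text
t: 9.9
tool_pos: [0.5637, -0.1741, 0.1923]
tool_rot: [3.078, 0.629, 0.0]
contact_force: [0.5, -0.1, -2.0]
opening: 0.02
grip_force: 20.4
```

```bash
python3 f.py
```

```text
[ 0.52 -0.08 -2.01] [0.011 0.011 0.015] 0.019952301311059746 q6 0.742
```

>>> jog_arm(segments=[[[0.015, 0, 0, -0.08, 0, 0, 0.8], [0.015, 0, 0, -0.16, 0, 0, 1.6], [0.015, 0, 0, -0.24, 0, 0, 2.4], [0.015, 0, 0, -0.3, 0, 0, 3], [0.015, 0, 0, -0.3, 0, 0, 3], [0.015, 0, 0, -0.3, 0, 0, 3]]])

```text
t: 10.4
tool_pos: [0.5637, -0.174, 0.1937]
tool_rot: [3.137, 0.162, 0.0]
contact_force: [-0.2, -0.0, -2.1]
opening: 0.0196
grip_force: 20.4
```

```bash
python3 f.py
```

```text
[-0.23 -0.05 -2.1 ] [-0.     0.02  -0.018] 0.01961725808090084 q6 1.042
```

>>> jog_arm(segments=[[[0.015, 0, 0, -0.08, 0, 0, 0.8], [0.015, 0, 0, -0.12, 0, 0, 1.2], [0.015, 0, 0, -0.12, 0, 0, 1.2], [0.015, 0, 0, -0.12, 0, 0, 1.2]]])

```text
t: 10.73
tool_pos: [0.5636, -0.174, 0.1942]
tool_rot: [-3.141, 0.027, 0.0]
contact_force: [-0.1, 0.5, -2.1]
opening: 0.0197
grip_force: 20.4
```

```bash
python3 f.py
```

```text
[-0.08  0.55 -2.11] [-0.009  0.028 -0.037] 0.01965412498262462 q6 1.163
```

That is 3.07 rad turned and 14.4 mm risen, with only the nut's weight felt. I'll test with a gentle lift.

Scaled: -0.002 m is -0.4, -0.0014 m is -0.28.

>>> jog_arm(segments=[[[0.015, 0, 0, -0.14, 0, 0, 0], [0.015, 0, 0, -0.28, 0, 0, 0], [0.015, 0, 0, -0.4, 0, 0, 0], [0.015, 0, 0, -0.4, 0, 0, 0]]])

```text
t: 11.07
tool_pos: [0.5637, -0.1741, 0.1965]
tool_rot: [3.141, -0.031, 0.0]
contact_force: [1.0, -0.1, -1.9]
opening: 0.0196
grip_force: 20.4
```

```bash
python3 f.py
```

```text
[ 0.99 -0.14 -1.95] [0.022 0.008 0.05 ] 0.01962739082038389 q6 1.165
```

>>> jog_arm(segments=[[[0.015, 0, 0, -0.14, 0, 0, 0], [0.015, 0, 0, -0.28, 0, 0, 0], [0.015, 0, 0, -0.4, 0, 0, 0], [0.015, 0, 0, -0.4, 0, 0, 0]]])

```text
t: 11.4
tool_pos: [0.5637, -0.1741, 0.1984]
tool_rot: [3.141, -0.032, 0.001]
contact_force: [-0.7, 0.4, -2.3]
opening: 0.0195
grip_force: 20.4
```

```bash
python3 f.py
```

```text
[-0.74  0.36 -2.26] [ 0.045  0.019 -0.004] 0.019475418295611554 q6 1.165
```

It moves freely, at its weight only. I'll firm the grip and lift straight up.

>>> jog_arm(segments=[[[0.015, 0, 0, -0.4, 0, 0, 0], [0.015, 0, 0, -0.8, 0, 0, 0], [0.015, 0, 0, -1.2, 0, 0, 0], [0.015, 0, 0, -1.8, 0, 0, 0], [0.015, 0, 0, -2.4, 0, 0, 0], [0.015, 0, 0, -3.4, 0, 0, 0], [0.015, 0, 0, -4.4, 0, 0, 0], [0.015, 0, 0, -6, 0, 0, 0], [0.015, 0, 0, -8, 0, 0, 0], [0.015, 0, 0, -10, 0, 0, 0], [0.015, 0, 0, -12, 0, 0, 0], [0.015, 0, 0, -12, 0, 0, 0]]], force=30)

```text
t: 12.4
tool_pos: [0.565, -0.1746, 0.2622]
tool_rot: [3.139, -0.032, 0.008]
contact_force: [0.9, 0.1, -1.5]
opening: 0.0196
grip_force: 34.4
```

Run:
```python
from h import *
o=ctrl.get_obs();print(o["contact_force"],o["q"].round(3))
M=R.from_rotvec(o["tool_rot"]).as_matrix();print(M.round(3))
t=cam("top");im=ctrl.get_image("top")[:,:,::-1]
c=ctrl.cut_out("top","tray")[0];cnt,_=cv2.findContours(c["mask"].astype(np.uint8),0,2)
r=cv2.minAreaRect(onplane(t,max(cnt,key=cv2.contourArea)[:,0].astype(float),.02)[:,:2].astype(np.float32)*1000);print("tray",r,c["p"])
C=np.array(r[0])/1000
print("move in tool axes",M.T@(np.r_[C,0]-np.r_[o["tool_pos"][:2],0]))
w=ctrl.get_image("wrist")[:,:,::-1]
cv2.imwrite("pics/l.png",np.hstack([cv2.resize(im,(400,300)),cv2.resize(w,(400,300))]))
```

```text
[ 0.93602439  0.12524687 -1.54786462] [-0.426 -0.043  1.671 -0.     1.508  1.165]
[[ 1.    -0.02   0.005]
 [-0.02  -1.    -0.002]
 [ 0.005  0.002 -1.   ]]
tray ((519.0111083984375, 160.17971801757812), (175.39105224609375, 214.970703125), 13.301422119140625) 0.67
move in tool axes [-0.05268829 -0.33379882 -0.00102609]
```

View pics/l.png

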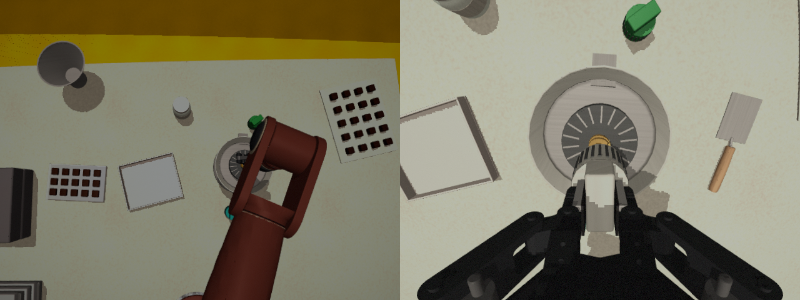

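The nut is held clear of the stud, whose brass top shows at (598,140) in the wrist view. The tray centre is (0.519, 0.160). I'll carry the nut over it and lower.

>>> jog_arm(segments=[[[0.015, -0.4, -2, 0, 0, 0, 0], [0.015, -1, -6, 0, 0, 0, 0], [0.015, -2, -11, 0, 0, 0, 0], [0.015, -2.8, -17, 0, 0, 0, 0], [0.015, -3.8, -23, 0, 0, 0, 0], [0.015, -4.6, -29, 0, 0, 0, 0], [0.015, -5.6, -35, 0, 0, 0, 0], [0.015, -6.6, -41, 0, 0, 0, 0], [0.015, -7.6, -47, 0, 0, 0, 0], [0.015, -8.6, -53, 0, 0, 0, 0], [0.015, -9.6, -59, 0, 0, 0, 0], [0.015, -10.2, -63.6, 0, 0, 0, 0], [0.015, -10.5, -65.8, 0, 0, 0, 0], [0.015, -10.54, -66.6, 0, 0, 0, 0], [0.015, -10.54, -66.6, 0, 0, 0, 0], [0.015, -10.54, -66.6, 0, 0, 0, 0]]])

```text
t: 13.88
tool_pos: [0.5176, 0.1594, 0.2578]
tool_rot: [3.141, -0.032, -0.001]
contact_force: [0.8, 0.6, -1.9]
opening: 0.0194
grip_force: 34.3
```

>>> jog_arm(segments=[[[0.015, 0, 0, 2, 0, 0, 0], [0.015, 0, 0, 5, 0, 0, 0], [0.015, 0, 0, 9, 0, 0, 0], [0.015, 0, 0, 13, 0, 0, 0], [0.015, 0, 0, 17, 0, 0, 0], [0.015, 0, 0, 21, 0, 0, 0], [0.015, 0, 0, 25, 0, 0, 0], [0.015, 0, 0, 28, 0, 0, 0], [0.015, 0, 0, 31, 0, 0, 0], [0.015, 0, 0, 33, 0, 0, 0], [0.015, 0, 0, 34.4, 0, 0, 0], [0.015, 0, 0, 35.6, 0, 0, 0], [0.015, 0, 0, 36, 0, 0, 0], [0.015, 0, 0, 36, 0, 0, 0], [0.015, 0, 0, 36, 0, 0, 0]]])

```text
t: 15.13
tool_pos: [0.5182, 0.16, 0.0789]
tool_rot: [-3.141, 0.032, -0.002]
contact_force: [0.8, -0.1, -1.9]
opening: 0.0195
grip_force: 34.3
```

Run:
```python
from h import *
w=ctrl.get_image("wrist")[:,:,::-1];t=ctrl.get_image("top")[:,:,::-1]
cv2.imwrite("pics/d.png",np.hstack([t[200:380,140:340].repeat(2,0).repeat(2,1)[:300],cv2.resize(w,(400,300))]))
```

```text
(no output)
```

View pics/d.png

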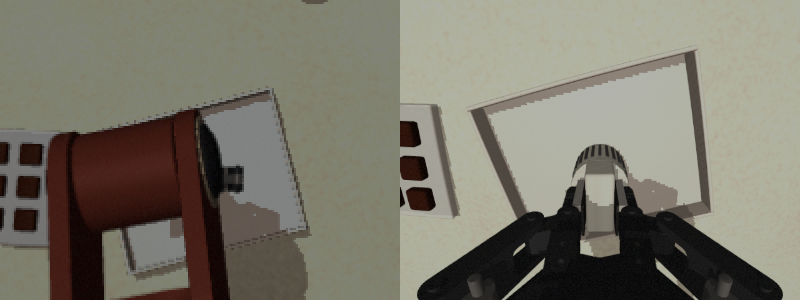

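The nut hangs upright over the middle of the tray, about 14 mm above the floor. I'll lower it by feel.

Scaled: 0.012 m is 2.4, 0.011 m is 2.2.

>>> jog_arm(segments=[[[0.015, 0, 0, 0.6, 0, 0, 0], [0.015, 0, 0, 1.2, 0, 0, 0], [0.015, 0, 0, 1.8, 0, 0, 0], [0.015, 0, 0, 2.2, 0, 0, 0], [0.015, 0, 0, 2.4, 0, 0, 0], [0.015, 0, 0, 2.4, 0, 0, 0]]])

```text
t: 15.73
tool_pos: [0.5173, 0.1599, 0.0657]
tool_rot: [3.141, -0.032, -0.001]
contact_force: [-0.4, -0.6, -2.2]
opening: 0.019
grip_force: 34.3
```

>>> jog_arm(segments=[[[0.015, 0, 0, 0.2, 0, 0, 0], [0.015, 0, 0, 0.3, 0, 0, 0], [0.015, 0, 0, 0.4, 0, 0, 0], [0.015, 0, 0, 0.4, 0, 0, 0]]])

```text
t: 16.07
tool_pos: [0.5176, 0.16, 0.0642]
tool_rot: [3.141, -0.032, -0.0]
contact_force: [-0.6, -0.1, -1.4]
opening: 0.0193
grip_force: 34.3
```

>>> jog_arm(segments=[[[0.015, 0, 0, 0.1, 0, 0, 0], [0.015, 0, 0, 0.2, 0, 0, 0], [0.015, 0, 0, 0.2, 0, 0, 0]]])

```text
t: 16.32
tool_pos: [0.5179, 0.16, 0.0639]
tool_rot: [3.141, -0.032, 0.0]
contact_force: [-2.5, 0.0, 2.7]
opening: 0.019
grip_force: 34.9
```

The nut has touched the floor (force now +2.7 N). I'll release slowly and lift straight up.

>>> jog_arm(segments=[[[0.02, 0, 0, 0, 0, 0, 0], [0.021, 0, 0, 0, 0, 0, 0], [0.023, 0, 0, 0, 0, 0, 0], [0.026, 0, 0, 0, 0, 0, 0], [0.032, 0, 0, 0, 0, 0, 0], [0.04, 0, 0, 0, 0, 0, 0], [0.04, 0, 0, 0, 0, 0, 0]]], force=20)

```text
t: 16.9
tool_pos: [0.5177, 0.16, 0.0631]
tool_rot: [-3.141, 0.032, -0.0]
contact_force: [-0.1, 0.6, -0.5]
opening: 0.04
grip_force: 0.0
```

>>> jog_arm(segments=[[[0.04, 0, 0, -1, 0, 0, 0], [0.04, 0, 0, -3, 0, 0, 0], [0.04, 0, 0, -6, 0, 0, 0], [0.04, 0, 0, -12, 0, 0, 0], [0.04, 0, 0, -18, 0, 0, 0], [0.04, 0, 0, -24, 0, 0, 0], [0.04, 0, 0, -30, 0, 0, 0], [0.04, 0, 0, -30, 0, 0, 0], [0.04, 0, 0, -30, 0, 0, 0]]])

```text
t: 17.65
tool_pos: [0.5193, 0.1603, 0.2172]
tool_rot: [-3.14, 0.032, -0.01]
contact_force: [0.5, 0.2, -0.2]
opening: 0.0401
grip_force: 0.0
```

Run:
```python
from h import *
w=ctrl.get_image("wrist")[:,:,::-1];t=ctrl.get_image("scene")[:,:,::-1]
cv2.imwrite("pics/e.png",np.hstack([cv2.resize(t,(400,300)),cv2.resize(w,(400,300))]))
```

```text
(no output)
```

View pics/e.png

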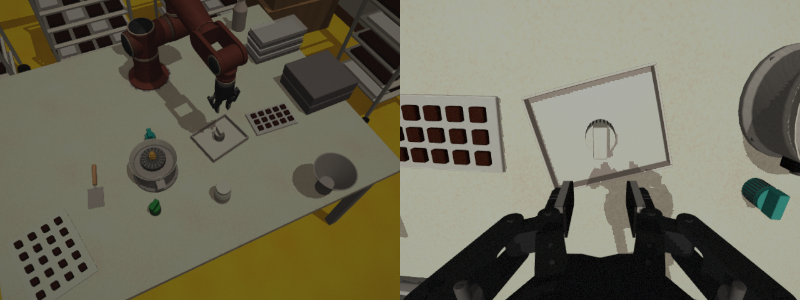

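The nut stands upright in the middle of the tray (wrist view 600,135), the gripper is clear of it, and the stud is bare.

```bash
python3 -c "
from station import ctrl;print(ctrl.finish_job())"
```

```text
the job is handed in; nothing more can be done
None
```

The nut is off the grinder and standing upright, released, near the middle of the parts tray; I handed the job in just after 17.65 s on the robot's clock, no verdict came back, and the arm went nowhere near the jar, scraper or mould.

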